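# Index a rub tester and give it one rub

## Task

Set the hand-driven rub tester to its next track and give it one rub. Lift the sprung plunger on its round table, swing the table anticlockwise (seen from above) with it, and let the plunger down to ride on the ring hidden under the table until it drops fully home in the stop hole; then turn the handwheel clockwise through exactly one full turn and let go. Do not disturb the things standing around.

Things in the scene. Friction and masses are not known exactly. Their poses are not given: they have to be found in the camera images.
- tester: Rub tester, a grey machine fixed on the worktop, 190 x 335 mm, 165 mm high. Origin: underside, about mid-base; x points to its back, y to its left, z up. Left: the round aluminium table. Right: the handwheel on a gearbox. A grey arm 36 mm wide reaches from the gearbox over the back part of the table and carries the rubbing foot (its top 132 mm above the worktop).
- table_axis (a point): Point on the vertical axis of the round table (194 mm across), on its top face, 60 mm above the worktop. Under the table, out of sight, lies a smooth ring with two openings: the loading slot (turret 0) and the stop hole, which was set by hand somewhere between turret 1.10 and 2.08 rad and must be felt for. In it the plunger has about 0.02 rad of play.
- knob (a point): Grip middle of the plunger's black round knob: 30 mm across for 28 mm of height, then a 36 mm wide rim, 11 mm high, on top. The point is 14 mm above the knob's lower end, 27 mm under its top; 92 mm above the worktop while home. Under it a bush 31 mm across (top 74 mm above the worktop). The table carries it round, 70 mm from the table's axis; it does not spin on its own axis.
- plunger (a joint): Lift of the plunger in m: 0 = fully home in a slot or hole, 0.012 = pin riding on the ring's face, 0.020 = upper stop. A spring pushes it down with 5 N at 0 and 8 N at the top. The pin is 12 mm thick with a round tip.
- turret (a joint): Angle of the round table in rad, growing anticlockwise seen from above, range -0.30 to 2.36. It starts near 0 with the plunger down in the loading slot (about 0.06 rad of play either way); there the knob lies at the left front, 125 degrees anticlockwise from the tester's x axis. It turns with 2 to 4 N at the knob and stays where it is left.
- wheel (a joint): Angle of the handwheel in rad, growing clockwise seen from above: starts at 0 (handle on the tester's front side, -x), 6.28 = one full turn (handle in front again), hard stop at 7.2. It turns the rubbing foot one to one, needs about 2 N at the handle and stays where it is left.
- wheel_axis (a point): Point on the vertical axis of the handwheel (124 mm across, top face 112 mm above the worktop), 110 mm above the worktop. Its axes are those of the tester.
- handle (a point): Middle of the handwheel's upright black handle, 26 mm across, 50 mm high (its top is 25 mm above this point, 165 mm above the worktop), 47 mm from the wheel's axis. The handle spins freely on its pin.
- beaker: Glass beaker, 68 mm across and 80 mm high, loose, to the right of the tester. Origin: centre of its underside. Leave alone.
- tape: Roll of tape lying flat, 98 mm across and 25 mm high, loose, left of the tester. Origin: centre of its underside. Leave alone.
- brush: Grey nail brush with a bow handle, 85 mm long, 30 mm wide and 55 mm high, loose, farther left. Origin: centre of its underside. Leave alone.

How it is judged:
By the outcome, as a careful person would: the job done as asked, in the order asked, and still so for the second after the job is handed in, with the robot touching nothing.
It also fails if it takes over 67 s, if anything falls off the work surface, if the arm or the gripper's body presses on something with over 40 N, if the wrist force passes 120 N, or if a joint passes its speed limit or range.

## Robot

A 7-joint arm with a two-finger parallel gripper is mounted at the origin on a cart in front of the work surface, level with it; the furniture and walls round the work are solid. World frame = base frame: x ahead of the robot, y to its left, z up, the work surface at z = 0. Lengths are in m, angles in rad, forces in N, time in s.
With the tool pointing down it reaches from about 0.425 to 0.925 m from the base axis. Payload 6.8 kg.
Tool frame: the origin (TCP) lies on the centre line of the jaws, within the pads' length; the fingertips stand 17 mm ahead of it and the grasp point (between the pads) lies 2 mm behind it; z points along the fingers, x is the direction in which the jaws open and shut, and the axes are right-handed (so a half turn about z gives the same grasp; the last joint's range is limited). The gripper opens to 85 mm and grips with 20 to 120 N. Pads are 22 mm wide; open, the fingers measure 114 mm over their backs; the gripper's body (76 mm by 85 mm) begins 54 mm behind the grasp point. The pads swing forward as they close: fully open they stand 13 mm farther back than shut.
Start: joints at [1.242, 0.477, 0.022, 1.555, -0.011, 1.109, -0.083], TCP at [0.148, -0.659, 0.248] pointing down, gripper open.
Joint ranges: [-2.96, 2.96], [-0.34, 2.1], [-1.41, 1.46], [0.24, 2.44], [-1.37, 4.51], [0.17, 1.92], [-2.96, 2.96]. Speed limits (rad/s): [2.39, 2.39, 3.14, 3.14, 3.14, 3.14, 3.14].

## Interface

Orientations are given as a rotation vector (axis times angle).
In Python, from bench import r gives the robot as it stands.
- The arm moves only by the tool arm_command, never from a script. Its argument "increments" is a list of rows, each a list of 3 entries, a list of its own where there are three numbers: the shift along the world's x, y, z in m, then the turn, a rotation vector about the world's x, y, z in rad, then the opening in per cent of the stroke, from 0 (shut) to 100 (fully open). A call has 1 to 10 rows; each row is the pose to reach, as a shift and turn from the pose commanded when the call began; what a row does not reach only later rows make up. A row lasts 1/10 s, in which the tool goes at most 50 mm and 8.59 degrees, less where a joint would pass 70% of its speed; a pose out of reach is approached as far as the arm can. A call with a gripper value outside its range is refused whole. The fingers move at their own pace and stop on an object; "newtons" is the grip in N (left out, the last holds). Time passes only in rows, so rows that repeat a pose let the fingers close. It gives the time, the measured TCP pose, the force and the opening at its end, in the units of the state.
- r.get_obs(): the state, without advancing time (a new reading comes with each control period).
- r.grab_frame(name): name is "side" or "top" or "wrist"; returns the picture (420x560x3 uint8, blue, green, red); there is no depth.
- r.camera_model(name): a dict with "camera_matrix" (3x3 intrinsics, pixels), "camera_from_world" (4x4, takes a point from world to camera coordinates). Camera axes: x right, y down, z forward; pixel columns grow to the right and rows downward; lengths in m; the calibration is good to about 2 mm. The wrist camera is an equidistant fisheye: a pixel r from the principal point sees the ray r / f radians off the axis. A picture is of the moment at which its call begins: read the wrist's pose just before it. camera_model takes no time and is no camera call; for the wrist camera it gives the pose at the moment of the call.
- r.hand_in(): hands the job in, once; it reports no verdict.
The state is a dict: "clock": time; "joints": joint angles; "qvel": joint speeds; "tau": joint torques, N m; "tcp_pos": TCP position; "orientation": TCP orientation; "contact_force": force on the tool from outside, world axes, zero at the start; "moment": the same for the moment, N m; "grip_width": finger opening in m.
Only numpy, scipy, OpenCV 4.12 (cv2) and the standard library are available. Lean on these libraries where they do the work, as an engineer would, in place of code of your own. Each camera call takes 0.05 s, during which the arm holds its last target. There are 200 camera calls.

## Working session

There is one attempt and no reset: what is moved stays moved. The work goes in short steps, Python scripts to look and compute and a tool call to move; the robot and the scene stay as the last step left them, time stands still between calls to the robot, and variables do not carry over. Pictures are saved under pics/ and viewed, about 8 in all and at most 12, crops included, and the job is handed in when it is done.

Besides the shell and the picture viewer there is one more tool, called after "Request:" as name(argument=value, ...) on one line, values as JSON. arm_command: Moves the arm, as the interface text tells. Its arguments: {"type":"object","properties":{"increments":{"type":"array","items":{"type":"array"}},"newtons":{"type":"number"}},"required":["increments"]}

```bash
mkdir -p pics; ls
python3 - <<'E'
from bench import r
import cv2,numpy as np
o=r.get_obs();print({k:np.round(v,3).tolist() for k,v in o.items()})
a=r.grab_frame("side");b=r.grab_frame("top")
cv2.imwrite("pics/side.png",a);cv2.imwrite("pics/top.png",b)
for n in("side","top"):
  m=r.camera_model(n);print(n,np.round(m["camera_matrix"],1).tolist(),np.round(m["camera_from_world"],4).tolist())
E
```

```text
pics
{'clock': 0.0, 'joints': [1.242, 0.478, 0.022, 1.556, -0.011, 1.109, -0.083], 'qvel': [-0.002, -0.001, 0.0, -0.0, 0.002, -0.001, 0.001], 'tau': [-0.0, -59.645, 1.608, -28.12, 0.013, 0.009, -0.0], 'tcp_pos': [0.148, -0.658, 0.247], 'orientation': [-2.452, 1.962, 0.002], 'contact_force': [-0.608, 0.085, -0.227], 'moment': [0.035, 0.016, 0.053], 'grip_width': 0.085}
side [[482.8, 0.0, 280.9], [0.0, 482.8, 202.4], [0.0, 0.0, 1.0]] [[-0.9998, -0.0066, -0.0177, 0.4891], [0.0125, 0.4729, -0.881, 0.1449], [0.0141, -0.8811, -0.4728, 1.4165], [0.0, 0.0, 0.0, 1.0]]
top [[485.5, 0.0, 282.5], [0.0, 485.5, 213.4], [0.0, 0.0, 1.0]] [[0.0017, -0.9998, -0.018, -0.1045], [-0.9905, 0.0008, -0.1372, 0.4923], [0.1372, 0.018, -0.9904, 1.5049], [0.0, 0.0, 0.0, 1.0]]
```

View pics/top.png

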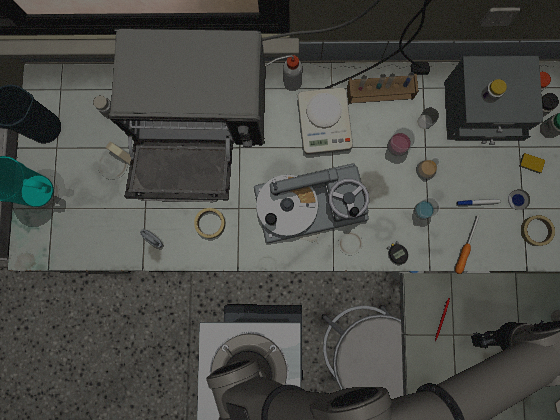

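View pics/side.png

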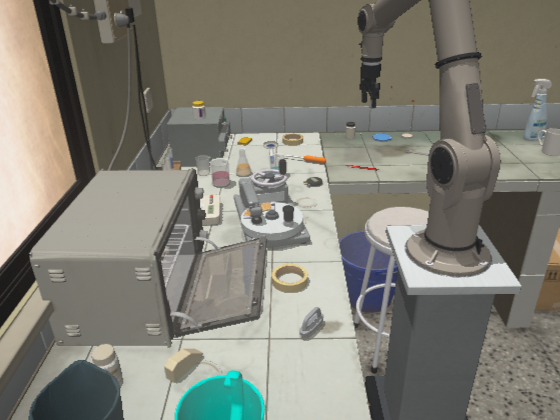

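The top view shows the tester at cols 255–368, rows 163–243: table at about (288,205), black knob at about (271,219), wheel at about (349,200). The oven door lies to its left behind, and the tape is at (210,223). I'll enlarge it.

```bash
cat > h.py <<'E'
import numpy as np,cv2
from bench import r
def pt(n,u,v,z):
    "pixel -> world point at height z"
    m=r.camera_model(n);K=m["camera_matrix"];T=np.array(m["camera_from_world"])
    x,y=(u-K[0][2])/K[0][0],(v-K[1][2])/K[1][1]
    if n=="wrist":
        a=np.hypot(x,y);s=np.sin(a)/max(a,1e-9);d=np.array([x*s,y*s,np.cos(a)])
    else: d=np.array([x,y,1.])
    R=T[:3,:3];c=-R.T@T[:3,3];d=R.T@d
    return c+d*(z-c[2])/d[2]
def px(n,P):
    m=r.camera_model(n);K=np.array(m["camera_matrix"]);T=np.array(m["camera_from_world"])
    p=T[:3,:3]@np.array(P)+T[:3,3]
    if n=="wrist":
        h=np.hypot(p[0],p[1]);a=np.arctan2(h,p[2]);p=np.array([p[0]/h*a,p[1]/h*a,1])
    p=K@(p/p[2]);return p[:2]
E
python3 - <<'E'
import cv2
a=cv2.imread("pics/top.png")[155:255,245:380]
cv2.imwrite("pics/topc.png",cv2.resize(a,None,fx=5.9,fy=5.9,interpolation=cv2.INTER_CUBIC))
E
```

```text
(no output)
```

View pics/topc.png

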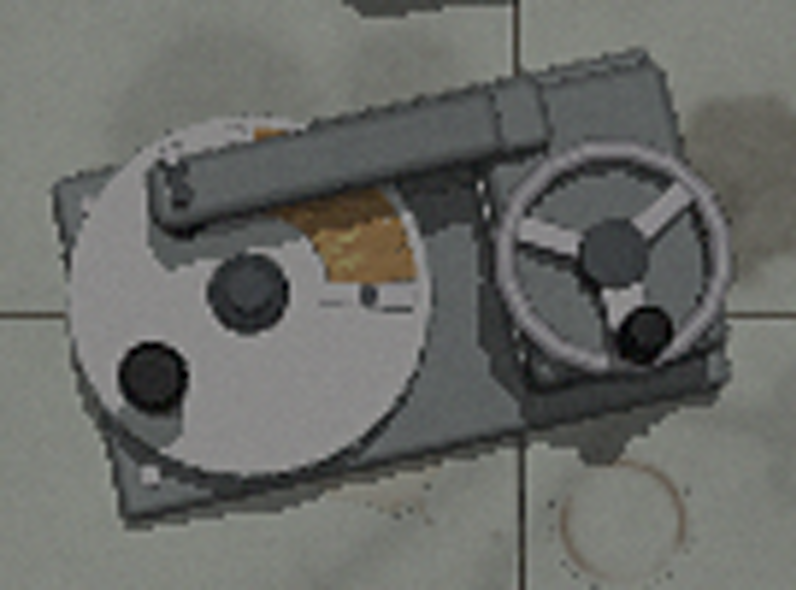

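The crop shows the table disc centred at about (250,294), knob top at (153,377), wheel rim centred at (613,256) and handle top at (646,334). The front of the tester is toward the robot, and the machine is yawed about 15°.

Run:
```python
from h import *
f=lambda c,q,z:pt("top",245+c/5.9-.4,155+q/5.9-.4,z)
T=f(250,294,.06);k=f(153,377,.119);W=f(613,256,.112);H=f(646,334,.165)
for n,p in zip("TkWH",(T,k,W,H)):print(n,p.round(4))
d=k-T;e=H-W;w=W-T
print("knob r",np.hypot(*d[:2]),"ang",np.degrees(np.arctan2(d[1],d[0])),"yaw",np.degrees(np.arctan2(d[1],d[0]))-125)
print("handle r",np.hypot(*e[:2]),"yaw",np.degrees(np.arctan2(-e[1],-e[0])),"T-W",np.hypot(*w[:2]),np.degrees(np.arctan2(-w[1],-w[0])))
for c,q in((127,522),(57,185),(722,395)): print(f(c,q,.02).round(3))
b,c,d=[f(*p,.02) for p in((127,522),(722,395),(57,185))]
e=c-b;print("base front edge yaw",np.degrees(np.arctan2(-e[0]*-1,-e[1])))
m=r.camera_model("wrist");print(m)
```

```text
T [ 0.5169 -0.1186  0.06  ]
k [ 0.4652 -0.0701  0.119 ]
W [ 0.5281 -0.3043  0.112 ]
H [ 0.4803 -0.3134  0.165 ]
knob r 0.07095073672224339 ang 136.82712004944602 yaw 11.827120049446023
handle r 0.048647964600543804 yaw 10.825508827804992 T-W 0.18594668423644492 93.45763876450644
[ 0.399 -0.052  0.02 ]
[ 0.584 -0.013  0.02 ]
[ 0.468 -0.373  0.02 ]
base front edge yaw 12.082819235867484
{'camera_matrix': array([[325.1922621 ,   0.        , 278.16258107],
       [  0.        , 325.1922621 , 209.86147664],
       [  0.        ,   0.        ,   1.        ]]), 'camera_from_world': array([[ 0.21815432, -0.97591278, -0.00171369, -0.67488053],
       [-0.93584795, -0.20969561,  0.28322495, -0.03637812],
       [-0.2767622 , -0.06018299, -0.95905197,  0.3795209 ],
       [ 0.        ,  0.        ,  0.        ,  1.        ]])}
```

Request:
arm_command(increments=[[[0.022,0.042,0],[0,0,-0.07],100],[[0.045,0.084,0],[0,0,-0.14],100],[[0.068,0.126,0],[0,0,-0.21],100],[[0.091,0.168,0],[0,0,-0.28],100],[[0.113,0.21,0],[0,0,-0.35],100],[[0.136,0.252,0],[0,0,-0.42],100],[[0.158,0.294,0],[0,0,-0.49],100],[[0.181,0.336,0],[0,0,-0.56],100],[[0.204,0.378,0],[0,0,-0.63],100],[[0.226,0.42,0],[0,0,-0.7],100]], newtons=40)

```text
clock: 1.1
tcp_pos: [0.3743, -0.2367, 0.2483]
orientation: [1.627, -2.687, 0.0]
contact_force: [0.7, -0.2, 0.7]
grip_width: 0.0857
```

Request:
arm_command(increments=[[[0.022,0.042,0],[0,0,-0.07],100],[[0.045,0.084,0],[0,0,-0.14],100],[[0.068,0.126,0],[0,0,-0.21],100],[[0.091,0.168,0],[0,0,-0.27],100],[[0.091,0.168,0],[0,0,-0.27],100],[[0.091,0.168,0],[0,0,-0.27],100],[[0.091,0.168,0],[0,0,-0.27],100]])

```text
clock: 1.8
tcp_pos: [0.4641, -0.0717, 0.2479]
orientation: [1.253, -2.88, -0.0]
contact_force: [0.1, 0.3, -0.3]
grip_width: 0.0853
```

Run:
```python
from h import *
o=r.get_obs();print({k:np.round(v,3).tolist() for k,v in o.items()})
a=r.grab_frame("wrist");cv2.imwrite("pics/w1r.png",a);cv2.imwrite("pics/w1.png",cv2.resize(a,(800,600),interpolation=cv2.INTER_CUBIC))
m=r.camera_model("wrist");np.save("w1.npy",m["camera_from_world"])
for n,p in dict(T=(.517,-.119,.06),k=(.4655,-.0705,.119),W=(.528,-.304,.112),H=(.481,-.3135,.165)).items():print(n,(px("wrist",p)*800/560).round(0))
```

```text
{'clock': 1.8, 'joints': [0.296, 0.157, -0.304, 2.012, 0.057, 0.982, -2.357], 'qvel': [0.014, -0.005, 0.008, 0.002, 0.0, -0.001, -0.003], 'tau': [-0.976, -36.061, -1.559, -26.327, -0.046, -0.026, -0.002], 'tcp_pos': [0.464, -0.072, 0.248], 'orientation': [1.253, -2.88, -0.0], 'contact_force': [0.074, 0.262, -0.301], 'moment': [-0.011, 0.044, 0.027], 'grip_width': 0.085}
T [394. 169.]
k [393. 296.]
W [603. -30.]
H [707.  -1.]
```

View pics/w1.png

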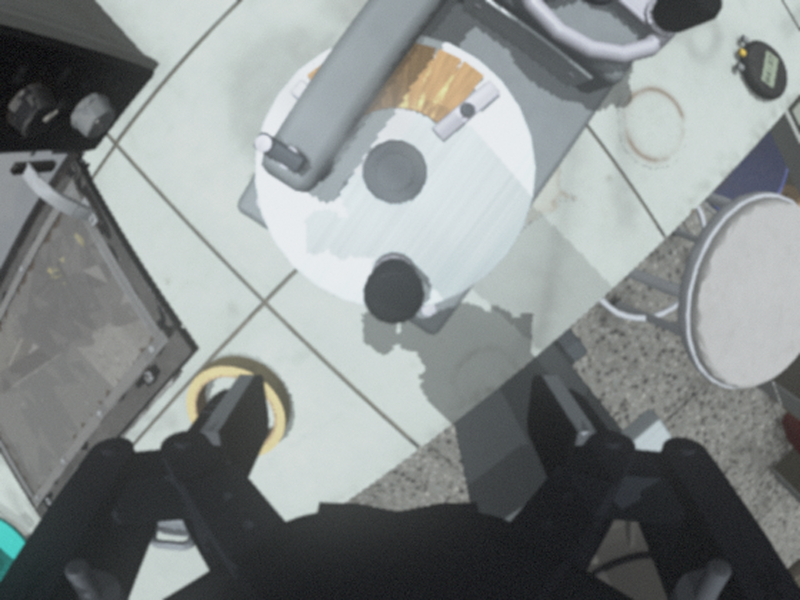

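The wrist view agrees: the knob is at (394,291) against (393,296) predicted, and the table hub is at (395,170). The way down is clear, so I'll descend and grip the knob.

Request:
arm_command(increments=[[[0.001,0,-0.045],[0,0,0],100],[[0.001,0,-0.09],[0,0,0],80],[[0.001,0,-0.12],[0,0,0],70],[[0.001,0,-0.14],[0,0,0],60],[[0.001,0,-0.14],[0,0,0],55],[[0.001,0,-0.14],[0,0,0],50],[[0.001,0,-0.14],[0,0,0],0],[[0.001,0,-0.14],[0,0,0],0],[[0.001,0,-0.14],[0,0,0],0]], newtons=40)

```text
clock: 2.75
tcp_pos: [0.4667, -0.071, 0.1096]
orientation: [-1.253, 2.879, -0.003]
contact_force: [-1.2, -0.9, 7.6]
grip_width: 0.0338
```

Request:
arm_command(increments=[[[0,0,0],[0,0,0],0],[[0,0,0],[0,0,0],0],[[0,0,0],[0,0,0],0]])

```text
clock: 3.05
tcp_pos: [0.4668, -0.071, 0.1096]
orientation: [-1.253, 2.879, -0.003]
contact_force: [-1.5, -1.0, 8.3]
grip_width: 0.0338
```

Run:
```python
from h import *
o=r.get_obs();print({k:np.round(v,4).tolist() for k,v in o.items() if k in("tcp_pos","contact_force","grip_width","moment")})
a=r.grab_frame("wrist")
b=r.grab_frame("side")[190:250,220:320]
a=cv2.resize(a,(560,420));b=cv2.resize(b,(560,336),interpolation=cv2.INTER_CUBIC)
cv2.imwrite("pics/w2.png",cv2.resize(np.vstack([a[120:],b]),None,fx=.9,fy=.9))
```

```text
{'tcp_pos': [0.4668, -0.071, 0.1096], 'contact_force': [-1.5105, -1.0496, 8.2748], 'moment': [-0.2338, 0.3562, -0.0446], 'grip_width': 0.0338}
```

View pics/w2.png

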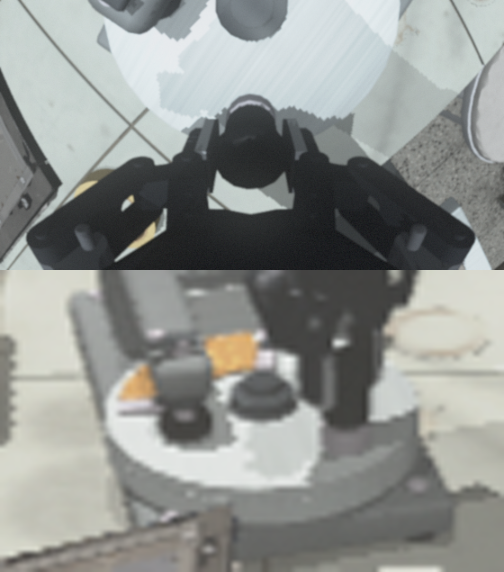

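The knob is held at the rim (width 34 mm). I'll lift it and read the force.

Request:
arm_command(increments=[[[0,0,0.004],[0,0,0],0],[[0,0,0.008],[0,0,0],0],[[0,0,0.012],[0,0,0],0],[[0,0,0.016],[0,0,0],0],[[0,0,0.018],[0,0,0],0],[[0,0,0.018],[0,0,0],0]])

```text
clock: 3.75
tcp_pos: [0.4665, -0.0709, 0.1267]
orientation: [-1.254, 2.879, -0.001]
contact_force: [5.0, -1.3, -7.9]
grip_width: 0.0336
```

The force of -7.9 N with 17 mm of rise matches the spring, so the pin is clear of the ring. Next I'll swing to turret ≈0.9, in two parts.

Request:
arm_command(increments=[[[-0.0022,-0.0026,0],[0,0,0.05],0],[[-0.0045,-0.0053,0],[0,0,0.1],0],[[-0.0085,-0.011,0],[0,0,0.2],0],[[-0.0119,-0.0171,0],[0,0,0.3],0],[[-0.0147,-0.0235,0],[0,0,0.4],0],[[-0.0147,-0.0235,0],[0,0,0.4],0]])

```text
clock: 4.35
tcp_pos: [0.4521, -0.0946, 0.1266]
orientation: [-1.804, 2.569, -0.002]
contact_force: [5.8, -0.0, -8.6]
grip_width: 0.0337
```

Request:
arm_command(increments=[[[-0.0016,-0.0066,0],[0,0,0.1],0],[[-0.0031,-0.0135,0],[0,0,0.2],0],[[-0.0039,-0.0204,0],[0,0,0.3],0],[[-0.0039,-0.0273,0],[0,0,0.4],0],[[-0.0033,-0.0343,0],[0,0,0.5],0],[[-0.0033,-0.0343,0],[0,0,0.5],0],[[-0.0033,-0.0343,-0.003],[0,0,0.5],0],[[-0.0033,-0.0343,-0.005],[0,0,0.5],0],[[-0.0033,-0.0343,-0.006],[0,0,0.5],0],[[-0.0033,-0.0343,-0.006],[0,0,0.5],0]])

```text
clock: 5.35
tcp_pos: [0.449, -0.1276, 0.1211]
orientation: [-2.382, 2.046, -0.002]
contact_force: [4.0, 2.9, 2.4]
grip_width: 0.0337
```

The force turning to +2.4 N shows the pin is seated on the ring. Now I'll open to a loose cage so the plunger can drop freely.

Request:
arm_command(increments=[[[0,0,0],[0,0,0],50],[[0,0,0],[0,0,0],50],[[0,0,-0.003],[0,0,0],50],[[0,0,-0.006],[0,0,0],50],[[0,0,-0.006],[0,0,0],50]])

```text
clock: 5.85
tcp_pos: [0.4471, -0.1285, 0.1137]
orientation: [2.382, -2.048, -0.002]
contact_force: [0.4, -0.5, -0.7]
grip_width: 0.0426
```

Run:
```python
import numpy as np
T=np.array([.517,-.119]);d=np.array([.448,-.1288])-T
R=lambda a:np.array([[np.cos(a),-np.sin(a)],[np.sin(a),np.cos(a)]])
P=lambda a:R(a)@d
def rows(a,st,n): return [[[*(round(float(q),4) for q in P(a+st*i)-P(a)),0],[0,0,round(st*i,3)],50] for i in range(1,n+1)]
print(rows(0,.04,5))
for k in range(13): print(round(.2+.09*k,2),rows(.2+.09*k,.015,6))
```

```text
[[[0.0004, -0.0028, 0], [0, 0, 0.04], 50], [[0.001, -0.0055, 0], [0, 0, 0.08], 50], [[0.0017, -0.0082, 0], [0, 0, 0.12], 50], [[0.0024, -0.0109, 0], [0, 0, 0.16], 50], [[0.0033, -0.0135, 0], [0, 0, 0.2], 50]]
0.2 [[[0.0004, -0.001, 0], [0, 0, 0.015], 50], [[0.0007, -0.002, 0], [0, 0, 0.03], 50], [[0.0011, -0.0029, 0], [0, 0, 0.045], 50], [[0.0015, -0.0039, 0], [0, 0, 0.06], 50], [[0.0019, -0.0049, 0], [0, 0, 0.075], 50], [[0.0024, -0.0058, 0], [0, 0, 0.09], 50]]
0.29 [[[0.0004, -0.0009, 0], [0, 0, 0.015], 50], [[0.0009, -0.0019, 0], [0, 0, 0.03], 50], [[0.0014, -0.0028, 0], [0, 0, 0.045], 50], [[0.0019, -0.0037, 0], [0, 0, 0.06], 50], [[0.0024, -0.0047, 0], [0, 0, 0.075], 50], [[0.0029, -0.0056, 0], [0, 0, 0.09], 50]]
0.38 [[[0.0005, -0.0009, 0], [0, 0, 0.015], 50], [[0.0011, -0.0018, 0], [0, 0, 0.03], 50], [[0.0016, -0.0027, 0], [0, 0, 0.045], 50], [[0.0022, -0.0036, 0], [0, 0, 0.06], 50], [[0.0028, -0.0044, 0], [0, 0, 0.075], 50], [[0.0034, -0.0053, 0], [0, 0, 0.09], 50]]
0.47 [[[0.0006, -0.0009, 0], [0, 0, 0.015], 50], [[0.0012, -0.0017, 0], [0, 0, 0.03], 50], [[0.0019, -0.0025, 0
[... 1783 characters left out ...]
, 0, 0.03], 50], [[0.003, -0.0009, 0], [0, 0, 0.045], 50], [[0.004, -0.0012, 0], [0, 0, 0.06], 50], [[0.005, -0.0015, 0], [0, 0, 0.075], 50], [[0.006, -0.0018, 0], [0, 0, 0.09], 50]]
1.19 [[[0.001, -0.0002, 0], [0, 0, 0.015], 50], [[0.002, -0.0005, 0], [0, 0, 0.03], 50], [[0.0031, -0.0007, 0], [0, 0, 0.045], 50], [[0.0041, -0.0009, 0], [0, 0, 0.06], 50], [[0.0051, -0.001, 0], [0, 0, 0.075], 50], [[0.0062, -0.0012, 0], [0, 0, 0.09], 50]]
1.28 [[[0.001, -0.0001, 0], [0, 0, 0.015], 50], [[0.0021, -0.0003, 0], [0, 0, 0.03], 50], [[0.0031, -0.0004, 0], [0, 0, 0.045], 50], [[0.0042, -0.0005, 0], [0, 0, 0.06], 50], [[0.0052, -0.0006, 0], [0, 0, 0.075], 50], [[0.0062, -0.0007, 0], [0, 0, 0.09], 50]]
```

Request:
arm_command(increments=[[[0.0004,-0.0028,0],[0,0,0.04],50],[[0.001,-0.0055,0],[0,0,0.08],50],[[0.0017,-0.0082,0],[0,0,0.12],50],[[0.0024,-0.0109,0],[0,0,0.16],50],[[0.0033,-0.0135,0],[0,0,0.2],50]])

```text
clock: 6.35
tcp_pos: [0.451, -0.1399, 0.114]
orientation: [-2.577, 1.795, 0.003]
contact_force: [-1.2, 7.5, 0.8]
grip_width: 0.0427
```

Request:
arm_command(increments=[[[0.0004,-0.001,0],[0,0,0.015],50],[[0.0007,-0.002,0],[0,0,0.03],50],[[0.0011,-0.0029,0],[0,0,0.045],50],[[0.0015,-0.0039,0],[0,0,0.06],50],[[0.0019,-0.0049,0],[0,0,0.075],50],[[0.0024,-0.0058,0],[0,0,0.09],50]])

```text
clock: 6.95
tcp_pos: [0.4532, -0.1463, 0.1141]
orientation: [-2.654, 1.68, 0.002]
contact_force: [-0.5, 5.9, 1.3]
grip_width: 0.0424
```

Request:
arm_command(increments=[[[0.0004,-0.0009,0],[0,0,0.015],50],[[0.0009,-0.0019,0],[0,0,0.03],50],[[0.0014,-0.0028,0],[0,0,0.045],50],[[0.0019,-0.0037,0],[0,0,0.06],50],[[0.0024,-0.0047,0],[0,0,0.075],50],[[0.0029,-0.0056,0],[0,0,0.09],50]])

```text
clock: 7.55
tcp_pos: [0.4562, -0.1522, 0.1141]
orientation: [-2.727, 1.559, 0.002]
contact_force: [-1.8, 5.6, -0.0]
grip_width: 0.0427
```

Request:
arm_command(increments=[[[0.0005,-0.0009,0],[0,0,0.015],50],[[0.0011,-0.0018,0],[0,0,0.03],50],[[0.0016,-0.0027,0],[0,0,0.045],50],[[0.0022,-0.0036,0],[0,0,0.06],50],[[0.0028,-0.0044,0],[0,0,0.075],50],[[0.0034,-0.0053,0],[0,0,0.09],50]])

```text
clock: 8.15
tcp_pos: [0.4594, -0.1571, 0.1141]
orientation: [-2.794, 1.435, 0.003]
contact_force: [-0.3, 6.6, 0.5]
grip_width: 0.0427
```

Request:
arm_command(increments=[[[0.0006,-0.0009,0],[0,0,0.015],50],[[0.0012,-0.0017,0],[0,0,0.03],50],[[0.0019,-0.0025,0],[0,0,0.045],50],[[0.0025,-0.0034,0],[0,0,0.06],50],[[0.0032,-0.0042,0],[0,0,0.075],50],[[0.0038,-0.005,0],[0,0,0.09],50]])

```text
clock: 8.75
tcp_pos: [0.4631, -0.1619, 0.1141]
orientation: [-2.855, 1.307, 0.003]
contact_force: [-1.4, 8.4, 2.0]
grip_width: 0.0427
```

Request:
arm_command(increments=[[[0.0007,-0.0008,0],[0,0,0.015],50],[[0.0014,-0.0016,0],[0,0,0.03],50],[[0.0021,-0.0024,0],[0,0,0.045],50]])

```text
clock: 9.05
tcp_pos: [0.4652, -0.1644, 0.114]
orientation: [-2.884, 1.243, 0.003]
contact_force: [-2.3, 6.9, 0.1]
grip_width: 0.0424
```

Request:
arm_command(increments=[[[0.0007,-0.0008,0],[0,0,0.015],50],[[0.0014,-0.0015,0],[0,0,0.03],50],[[0.0022,-0.0022,0],[0,0,0.045],50],[[0.0029,-0.0029,0],[0,0,0.06],50],[[0.0037,-0.0037,0],[0,0,0.075],50]])

```text
clock: 9.55
tcp_pos: [0.4692, -0.17, 0.1142]
orientation: [2.929, -1.135, -0.001]
contact_force: [0.1, 0.7, -0.9]
grip_width: 0.0425
```

Request:
arm_command(increments=[[[0.0008,-0.0007,0],[0,0,0.015],50],[[0.0016,-0.0013,0],[0,0,0.03],50],[[0.0025,-0.0019,0],[0,0,0.045],50]])

```text
clock: 9.85
tcp_pos: [0.4721, -0.1722, 0.1144]
orientation: [2.954, -1.069, 0.001]
contact_force: [0.3, 0.1, 0.3]
grip_width: 0.0428
```

Run:
```python
from h import *
m=r.camera_model("wrist");a=r.grab_frame("wrist")
cv2.imwrite("pics/w3.png",cv2.resize(a,(800,600),interpolation=cv2.INTER_CUBIC))
print((px("wrist",(.517,-.119,.06))*800/560).round(0))
```

```text
[396. 172.]
```

View pics/w3.png

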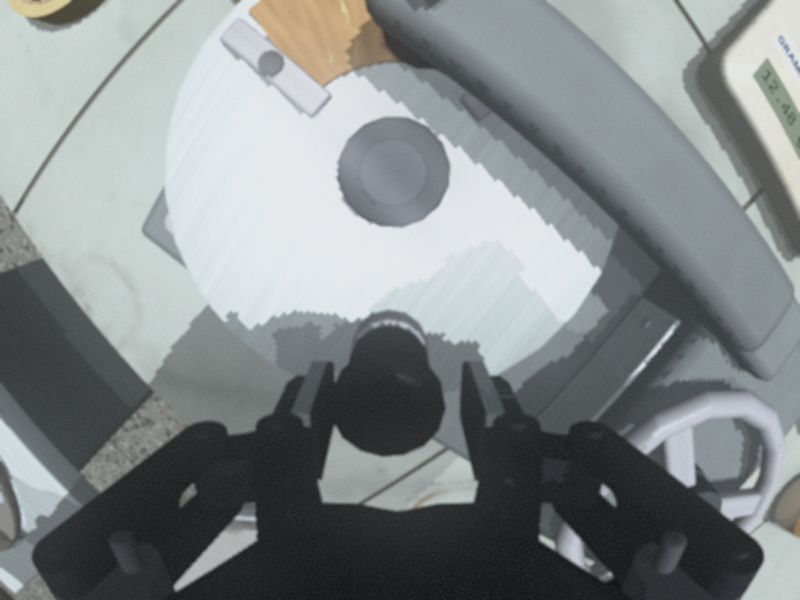

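The knob top is at (390,395), 110 px across and slightly left of the cage centre, with the trailing (left) finger just clear of it. It seems to have jumped ahead into the hole, so I'll keep pushing gently to feel it.

Request:
arm_command(increments=[[[0.0008,-0.0006,0],[0,0,0.015],50],[[0.0016,-0.0012,0],[0,0,0.03],50],[[0.0024,-0.0018,0],[0,0,0.045],50]])

```text
clock: 10.2
tcp_pos: [0.4741, -0.1732, 0.1143]
orientation: [-2.978, 1.001, 0.001]
contact_force: [-2.2, 2.4, 2.4]
grip_width: 0.043
```

Request:
arm_command(increments=[[[0.0008,-0.0006,0],[0,0,0.015],50],[[0.0017,-0.0011,0],[0,0,0.03],50],[[0.0026,-0.0017,0],[0,0,0.045],50]])

```text
clock: 10.5
tcp_pos: [0.4752, -0.173, 0.114]
orientation: [-2.999, 0.932, 0.007]
contact_force: [-7.7, 8.3, 9.1]
grip_width: 0.043
```

Blocked at about 11 N near turret ≈1.7, so the pin has found the hole. I'll back off, rise, and check with shut fingertips that the knob top is at its home height: 0.119 rather than 0.131.

Request:
arm_command(increments=[[[-0.0026,0.0018,0],[0,0,-0.045],50],[[-0.0045,0.003,0],[0,0,-0.09],52],[[-0.0045,0.003,0.01],[0,0,-0.09],55],[[-0.0045,0.003,0.04],[0,0,-0.09],55],[[-0.0045,0.003,0.07],[0,0,-0.09],0],[[-0.0045,0.003,0.07],[0,0,-0.09],0],[[-0.0045,0.003,0.07],[0,0,-0.09],0],[[-0.0045,0.003,0.07],[0,0,-0.09],0]])

```text
clock: 11.3
tcp_pos: [0.4719, -0.1723, 0.1838]
orientation: [2.954, -1.069, -0.001]
contact_force: [-1.0, 0.2, -0.1]
grip_width: 0.0
```

Run:
```python
from h import *
o=r.get_obs();print(o["tcp_pos"].round(4),o["contact_force"].round(1),o["grip_width"])
P=np.array([.517,-.119])
for z in(.119,.131):
  for a in(228,232,236): 
    t=np.radians(a);q=(*(P+.07*np.array([np.cos(t),np.sin(t)])),z)
    print(z,a,np.round(q,4),"wrist",(px("wrist",q)*800/560).round(0),"side",px("side",q).round(1))
a=r.grab_frame("wrist");s=r.grab_frame("side")
np.save("w4.npy",r.camera_model("wrist")["camera_from_world"])
a=cv2.resize(a,(800,600),interpolation=cv2.INTER_CUBIC)[200:500]
s=cv2.resize(s[190:250,220:320],(500,300),interpolation=cv2.INTER_CUBIC)
cv2.imwrite("pics/w4.png",np.hstack([a[:,250:550],s]))
```

```text
[ 0.4719 -0.1723  0.1838] [-1.   0.2 -0.1] 2.9510367771911107e-05
0.119 228 [ 0.4702 -0.171   0.119 ] wrist [391. 333.] side [286.6 191.2]
0.119 232 [ 0.4739 -0.1742  0.119 ] wrist [402. 333.] side [285.4 190.8]
0.119 236 [ 0.4779 -0.177   0.119 ] wrist [413. 333.] side [284.2 190.4]
0.131 228 [ 0.4702 -0.171   0.131 ] wrist [391. 344.] side [286.6 187.8]
0.131 232 [ 0.4739 -0.1742  0.131 ] wrist [402. 344.] side [285.4 187.4]
0.131 236 [ 0.4779 -0.177   0.131 ] wrist [414. 343.] side [284.1 187. ]
```

View pics/w4.png

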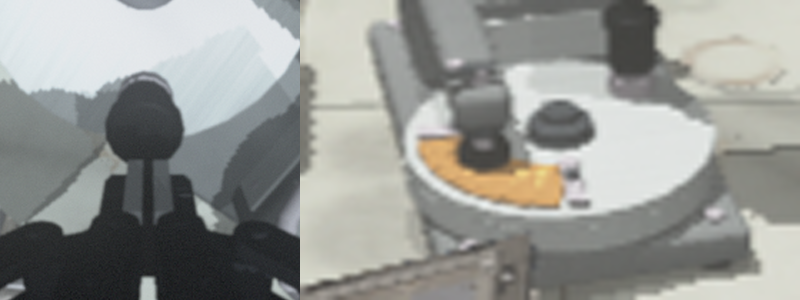

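The knob is at wrist (394,322). That is above the home prediction (row 333) and further still from the riding one (344), so it looks home. I'll confirm by touching its top with the shut fingertips.

Request:
arm_command(increments=[[[0,0,-0.02],[0,0,0],0],[[0,0,-0.034],[0,0,0],0],[[0,0,-0.04],[0,0,0],0],[[0,0,-0.043],[0,0,0],0],[[0,0,-0.046],[0,0,0],0],[[0,0,-0.048],[0,0,0],0],[[0,0,-0.05],[0,0,0],0],[[0,0,-0.051],[0,0,0],0]])

```text
clock: 12.2
tcp_pos: [0.4734, -0.1724, 0.1358]
orientation: [2.952, -1.07, 0.003]
contact_force: [-8.9, 1.7, 31.2]
grip_width: 0.0002
```

Contact at tip height 0.1188, so the knob top is at its home height (0.119). The plunger is fully home. Now to above the handle.

Request:
arm_command(increments=[[[0,0,0.03],[0,0,0],0],[[0,0,0.07],[0,0,0],0],[[0.001,-0.02,0.1],[0,0,-0.12],60],[[0.004,-0.06,0.1],[0,0,-0.25],60],[[0.006,-0.1,0.1],[0,0,-0.39],60],[[0.008,-0.13,0.1],[0,0,-0.53],60],[[0.009,-0.141,0.1],[0,0,-0.667],60],[[0.009,-0.141,0.1],[0,0,-0.667],60],[[0.009,-0.141,0.1],[0,0,-0.667],60]])

```text
clock: 13.1
tcp_pos: [0.4816, -0.3122, 0.2334]
orientation: [-2.445, 1.972, 0.0]
contact_force: [-0.2, 0.4, -0.5]
grip_width: 0.051
```

Run:
```python
from h import *
o=r.get_obs();print(o["tcp_pos"].round(4),o["orientation"].round(3),o["contact_force"].round(1),o["grip_width"])
for n,p in dict(W=(.528,-.304,.112),H=(.481,-.3135,.165),K=(.471,-.172,.119)).items():print(n,(px("wrist",p)*800/560).round(0))
np.save("w5.npy",r.camera_model("wrist")["camera_from_world"])
a=r.grab_frame("wrist");cv2.imwrite("pics/w5.png",cv2.resize(a,(800,600),interpolation=cv2.INTER_CUBIC))
```

```text
[ 0.4816 -0.3122  0.2334] [-2.445  1.972  0.   ] [-0.2  0.4 -0.5] 0.051017802254397386
W [399. 213.]
H [398. 333.]
K [157. 270.]
```

View pics/w5.png

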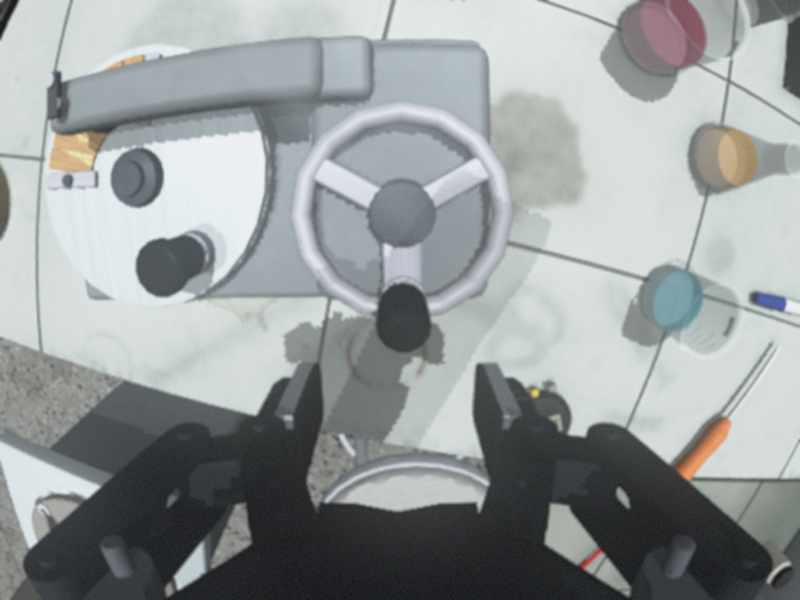

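The handle top is at (403,325), against (398,333) predicted, and the wheel hub is at (402,213). So the handle lies about 2 mm to the right of the jaw centre. I'll correct, descend and grip high enough to clear the 132 mm arm.

Request:
arm_command(increments=[[[0.001,-0.002,-0.04],[0,0,0],60],[[0.001,-0.002,-0.065],[0,0,0],60],[[0.001,-0.002,-0.075],[0,0,0],50],[[0.001,-0.002,-0.075],[0,0,0],40],[[0.001,-0.002,-0.075],[0,0,0],34],[[0.001,-0.002,-0.075],[0,0,0],0],[[0.001,-0.002,-0.075],[0,0,0],0],[[0.001,-0.002,-0.075],[0,0,0],0]], newtons=30)

```text
clock: 13.95
tcp_pos: [0.4835, -0.3152, 0.1598]
orientation: [-2.441, 1.977, -0.004]
contact_force: [0.1, 2.7, 6.2]
grip_width: 0.0242
```

Run:
```python
import numpy as np
P=lambda f:.047*np.array([np.cos(np.radians(192)-f),np.sin(np.radians(192)-f)])
s=2*np.pi/50
for k in range(5): print([[[*(round(float(q),4) for q in P(s*(10*k+i))-P(s*10*k)),0],[0,0,0],0] for i in range(1,11)])
```

```text
[[[-0.0009, 0.0058, 0], [0, 0, 0], 0], [[-0.001, 0.0117, 0], [0, 0, 0], 0], [[-0.0004, 0.0176, 0], [0, 0, 0], 0], [[0.001, 0.0234, 0], [0, 0, 0], 0], [[0.003, 0.0289, 0], [0, 0, 0], 0], [[0.0058, 0.0341, 0], [0, 0, 0], 0], [[0.0091, 0.039, 0], [0, 0, 0], 0], [[0.0131, 0.0434, 0], [0, 0, 0], 0], [[0.0176, 0.0472, 0], [0, 0, 0], 0], [[0.0225, 0.0505, 0], [0, 0, 0], 0]]
[[[0.0053, 0.0026, 0], [0, 0, 0], 0], [[0.0109, 0.0046, 0], [0, 0, 0], 0], [[0.0166, 0.0058, 0], [0, 0, 0], 0], [[0.0225, 0.0063, 0], [0, 0, 0], 0], [[0.0284, 0.006, 0], [0, 0, 0], 0], [[0.0342, 0.0051, 0], [0, 0, 0], 0], [[0.0399, 0.0033, 0], [0, 0, 0], 0], [[0.0453, 0.0009, 0], [0, 0, 0], 0], [[0.0503, -0.0021, 0], [0, 0, 0], 0], [[0.0549, -0.0058, 0], [0, 0, 0], 0]]
[[[0.0041, -0.0042, 0], [0, 0, 0], 0], [[0.0077, -0.0089, 0], [0, 0, 0], 0], [[0.0106, -0.014, 0], [0, 0, 0], 0], [[0.0129, -0.0195, 0], [0, 0, 0], 0], [[0.0145, -0.0252, 0], [0, 0, 0], 0], [[0.0154, -0.031, 0], [0, 0, 0], 0], [[0.0155, -0.0369, 0], [0, 0, 0], 0], [[0.0149, -0.0428, 0], [0, 0, 0], 0], [[0.0135, -0.0485, 0], [0, 0, 0], 0], [[0.0115, -0.054, 0], [0, 0, 0], 0]]
[[[-0.0027, -0.0052, 0], [0, 0, 0], 0], [[-0.0061, -0.0101, 0], [0, 0, 0], 0], [[-0.0101, -0.0145, 0], [0, 0, 0], 0], [[-0.0145, -0.0183, 0], [0, 0, 0], 0], [[-0.0194, -0.0216, 0], [0, 0, 0], 0], [[-0.0247, -0.0242, 0], [0, 0, 0], 0], [[-0.0303, -0.0262, 0], [0, 0, 0], 0], [[-0.0361, -0.0274, 0], [0, 0, 0], 0], [[-0.042, -0.0279, 0], [0, 0, 0], 0], [[-0.0478, -0.0276, 0], [0, 0, 0], 0]]
[[[-0.0058, 0.001, 0], [0, 0, 0], 0], [[-0.0115, 0.0027, 0], [0, 0, 0], 0], [[-0.0169, 0.0051, 0], [0, 0, 0], 0], [[-0.0219, 0.0081, 0], [0, 0, 0], 0], [[-0.0265, 0.0118, 0], [0, 0, 0], 0], [[-0.0307, 0.016, 0], [0, 0, 0], 0], [[-0.0342, 0.0207, 0], [0, 0, 0], 0], [[-0.0372, 0.0258, 0], [0, 0, 0], 0], [[-0.0395, 0.0313, 0], [0, 0, 0], 0], [[-0.0411, 0.037, 0], [0, 0, 0], 0]]
```

Request:
arm_command(increments=[[[-0.0009,0.0058,0],[0,0,0],0],[[-0.001,0.0117,0],[0,0,0],0],[[-0.0004,0.0176,0],[0,0,0],0],[[0.001,0.0234,0],[0,0,0],0],[[0.003,0.0289,0],[0,0,0],0],[[0.0058,0.0341,0],[0,0,0],0],[[0.0091,0.039,0],[0,0,0],0],[[0.0131,0.0434,0],[0,0,0],0],[[0.0176,0.0472,0],[0,0,0],0],[[0.0225,0.0505,0],[0,0,0],0]])

```text
clock: 14.95
tcp_pos: [0.5049, -0.264, 0.1598]
orientation: [2.441, -1.977, 0.0]
contact_force: [-4.3, 1.6, 11.3]
grip_width: 0.0244
```

Request:
arm_command(increments=[[[0.0053,0.0026,0.001],[0,0,0],0],[[0.0109,0.0046,0.001],[0,0,0],0],[[0.0166,0.0058,0.001],[0,0,0],0],[[0.0225,0.0063,0.001],[0,0,0],0],[[0.0284,0.006,0.001],[0,0,0],0],[[0.0342,0.0051,0.001],[0,0,0],0],[[0.0399,0.0033,0.001],[0,0,0],0],[[0.0453,0.0009,0.001],[0,0,0],0],[[0.0503,-0.0021,0.001],[0,0,0],0],[[0.0549,-0.0058,0.001],[0,0,0],0]])

```text
clock: 15.95
tcp_pos: [0.561, -0.2696, 0.1599]
orientation: [-2.441, 1.976, -0.001]
contact_force: [-0.4, 4.1, 5.8]
grip_width: 0.0248
```

Request:
arm_command(increments=[[[0.0041,-0.0042,0],[0,0,0],0],[[0.0077,-0.0089,0],[0,0,0],0],[[0.0106,-0.014,0],[0,0,0],0],[[0.0129,-0.0195,0],[0,0,0],0],[[0.0145,-0.0252,0],[0,0,0],0],[[0.0154,-0.031,0],[0,0,0],0],[[0.0155,-0.0369,0],[0,0,0],0],[[0.0149,-0.0428,0],[0,0,0],0],[[0.0135,-0.0485,0],[0,0,0],0],[[0.0115,-0.054,0],[0,0,0],0]])

```text
clock: 16.95
tcp_pos: [0.5716, -0.3247, 0.1598]
orientation: [-2.441, 1.978, -0.001]
contact_force: [-2.0, 3.1, 8.0]
grip_width: 0.0245
```

Request:
arm_command(increments=[[[-0.0027,-0.0052,0],[0,0,0],0],[[-0.0061,-0.0101,0],[0,0,0],0],[[-0.0101,-0.0145,0],[0,0,0],0],[[-0.0145,-0.0183,0],[0,0,0],0],[[-0.0194,-0.0216,0],[0,0,0],0],[[-0.0247,-0.0242,0],[0,0,0],0],[[-0.0303,-0.0262,0],[0,0,0],0],[[-0.0361,-0.0274,0],[0,0,0],0],[[-0.042,-0.0279,0],[0,0,0],0],[[-0.0478,-0.0276,0],[0,0,0],0]])

```text
clock: 17.95
tcp_pos: [0.5248, -0.3511, 0.1599]
orientation: [-2.44, 1.975, -0.002]
contact_force: [2.4, 4.8, 5.4]
grip_width: 0.0243
```

Request:
arm_command(increments=[[[-0.0058,0.001,0],[0,0,0],0],[[-0.0115,0.0027,0],[0,0,0],0],[[-0.0169,0.0051,0],[0,0,0],0],[[-0.0219,0.0081,0],[0,0,0],0],[[-0.0265,0.0118,0],[0,0,0],0],[[-0.0307,0.016,0],[0,0,0],0],[[-0.0342,0.0207,0],[0,0,0],0],[[-0.0372,0.0258,0],[0,0,0],0],[[-0.0395,0.0313,0],[0,0,0],0],[[-0.0411,0.037,0],[0,0,0],0]])

```text
clock: 18.95
tcp_pos: [0.4835, -0.3159, 0.1599]
orientation: [-2.44, 1.978, -0.005]
contact_force: [6.0, -1.2, 2.4]
grip_width: 0.0245
```

Request:
arm_command(increments=[[[0,0,0],[0,0,0],0],[[0,0,0],[0,0,0],0]])

```text
clock: 19.15
tcp_pos: [0.4832, -0.3148, 0.1598]
orientation: [-2.441, 1.977, -0.002]
contact_force: [4.3, 2.2, 5.3]
grip_width: 0.0241
```

Back at the start grasp within 0.4 mm. I'll release, rise and check.

Request:
arm_command(increments=[[[0,0,0],[0,0,0],50],[[0,0,0],[0,0,0],60],[[0,0,0.005],[0,0,0],60],[[0,0,0.04],[0,0,0],60],[[0,0,0.075],[0,0,0],60],[[0,0,0.075],[0,0,0],60],[[0,0,0.075],[0,0,0],60]])

```text
clock: 19.85
tcp_pos: [0.4822, -0.3156, 0.235]
orientation: [2.44, -1.978, 0.002]
contact_force: [-0.3, -0.2, 0.3]
grip_width: 0.0514
```

Run:
```python
from h import *
o=r.get_obs();print(o["clock"],o["tcp_pos"].round(4),o["contact_force"].round(1),o["grip_width"])
a=r.grab_frame("wrist");a=cv2.resize(a,(800,600),interpolation=cv2.INTER_CUBIC)
b=cv2.imread("pics/w5.png")
cv2.imwrite("pics/w6.png",np.hstack([b[50:380,:520],a[50:380,:520]])[:, :])
im=np.vstack([b[0:380,100:560],a[0:380,100:560]]);im=np.hstack([b[0:380,100:500],a[0:380,100:500]]);cv2.imwrite("pics/w6.png",im)
```

```text
19.85 [ 0.4822 -0.3156  0.235 ] [-0.3 -0.2  0.3] 0.05142247280182217
```

View pics/w6.png

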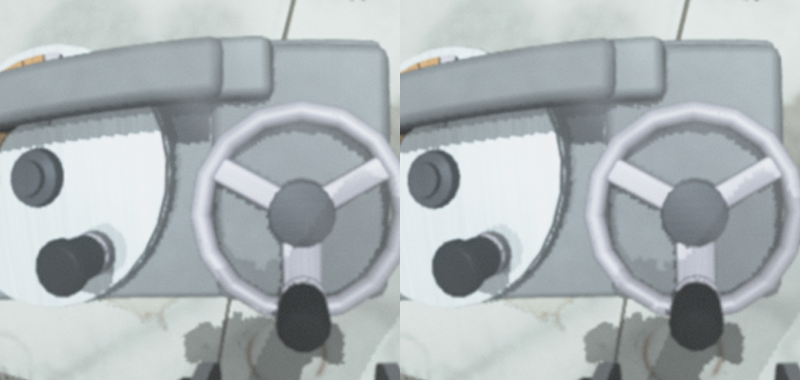

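The handle-to-hub offset is the same before (303–302 px) and after (696–695 px) the turn. The knob sits unchanged in the hole, and the robot is clear of everything.

```bash
python3 -c "
from bench import r
print(r.hand_in())"
```

```text
the job is handed in; nothing more can be done
None
```

I set the tester to its next track, gave it one rub, and handed the job in at about 20 s of the 67 s allowed.

- **Plunger and table:** I lifted the knob 17 mm (spring felt at about 8 N) and swung the table anticlockwise to about 0.9 rad. There I let the pin down on the ring and pushed the knob on in a loose finger cage. It dropped at about turret 1.6–1.7 rad, and a further push was blocked at about 11 N.
- **Home check:** the shut fingertips met the knob top at 0.1188 m. The home height is 0.119 m and riding would be 0.131 m, so the plunger is fully home.
- **Handwheel:** I gripped the handle and turned it clockwise once, returning to within 0.4 mm (about 0.01 rad) of the starting grasp before letting go. The wrist images before and after show the same handle angle and the knob unchanged.
- **Last state:** the gripper was open and clear of everything, with no force on the tool.

**Not checked or in disagreement:**
- I did not photograph the beaker, tape or brush again at the end. Every reading of force during the moves matched contact with the knob or the handle.
- The wrist camera placed the knob and handle about 3 mm nearer their axes than the top camera did. This was within what the grips could take.
- While gripping the handle, the fingers pressed it sideways by up to about 3 N. The wheel may therefore have shifted by 1 mm or less at the start.

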